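# Shut the one bench tap left open

### The job

One of the four push-and-turn taps on the bench unit was left open: its bar stands across the row while the others lie more or less along it. Press its handle down gently, keep it down while you turn it clockwise until you feel the stop, without forcing it on the floor or the stop, then let it spring up fully so that it is locked shut, and let go. Do not brush the neighbouring taps or disturb the bottle, beaker and jar.

Things in the scene. Friction and masses are not known exactly. Their poses are not given: they have to be found in the camera images.
- unit: Bench service unit: grey box 100 x 270 x 50 mm (x, y, z) fixed to the table, steel top. Origin at the centre of its underside, z up. Four equal taps stand along its y axis at y = -93, -31, 31 and 93 mm (62 mm apart); their brass hose nozzles point along its +x. The unit's place and yaw vary, and which of the four places holds the open tap.
- tap: The tap left open: fixed round grey housing, 44 mm across (52 mm at its foot), 35 mm tall. Origin at the centre of its foot, 50 mm above the table; z is the turning axis, x and y parallel to the unit's. Told from the others by its bar, which stands across the row, roughly in line with its nozzle. Inside, a key 14 to 19 mm off the axis limits its motion; loads above 18 N damage the key.
- tap_handle: The open tap's black bar grip: 44 mm long, 14 mm thick, 36 mm tall, underside 47 mm and top 83 mm above the housing's foot when up (12 and 48 mm above the housing's top; only a 13 mm spindle between). Origin on the turning axis, level with the housing's foot when up, sinking as it is pressed. Its y axis runs along the bar; the flat grip faces look along its x.
- tap_grip (a point): Point on the axis inside the open tap's bar, at the height to grip: 23 mm above the bar's underside, 13 mm below its top. Gripped there by the two flat faces, the bar can be pressed down and turned; axes as the handle's.
- tap_turn (a joint): Angle of the open tap's bar (rad): 1.1 to 1.2 at the start, about 0 = shut, with the bar along the row (the unit's y). Grows counter-clockwise seen from above: shut it by turning clockwise, against light friction. The true shut stop is hard, hidden and lies anywhere from -0.33 to +0.45 (bars sit askew on their spindles): feel for it. Forcing on against it loads the key.
- tap_press (a joint): Depth the open tap's handle is pressed (m), 0 = up. Spring: 4 N plus 1 N per mm. The key blocks turning until a hidden ledge is cleared, somewhere 3.5 to 6.5 mm down; a hard floor lies 1.5 mm deeper. Keep it pressed through the turn. Let up within 0.08 rad of the stop it springs up fully, locked; let up earlier it hangs low. Pressing on the floor or twisting while locked loads the key.
- tap2: One of the three neighbour taps, already shut: housing and bar of the same shape and size as the open tap, handle up, its bar lying roughly along the row so that its end reaches to 40 mm from the next tap's axis. Origin at the centre of the housing's foot. Must not be touched.
- tap2_turn (a joint): Bar angle of tap2 (rad), 0 = along the row; shut as it stands, within 0.2 of 0. It turns easily if brushed.
- tap3: One of the three neighbour taps, already shut: housing and bar of the same shape and size as the open tap, handle up, its bar lying roughly along the row so that its end reaches to 40 mm from the next tap's axis. Origin at the centre of the housing's foot. Must not be touched.
- tap3_turn (a joint): Bar angle of tap3 (rad), 0 = along the row; shut as it stands, within 0.2 of 0. It turns easily if brushed.
- tap4: One of the three neighbour taps, already shut: housing and bar of the same shape and size as the open tap, handle up, its bar lying roughly along the row so that its end reaches to 40 mm from the next tap's axis. Origin at the centre of the housing's foot. Must not be touched.
- tap4_turn (a joint): Bar angle of tap4 (rad), 0 = along the row; shut as it stands, within 0.2 of 0. It turns easily if brushed.
- reagent: Bystander: amber glass bottle with a black cap, 48 mm across, 115 mm tall, loose on the table beside the unit. Origin at the centre of its underside, z up.
- beaker: Bystander: open glass beaker, 64 mm across, 85 mm tall, loose on the table beside the unit. Origin at the centre of its underside, z up.
- tub: Bystander: white plastic jar with a lid, 66 mm across, 75 mm tall, loose on the table beside the unit. Origin at the centre of its underside, z up.

How it is judged:
By the outcome, as a careful person would: the job done as asked, in the order asked, and still so for the second after the job is handed in, with the robot touching nothing.
It also fails if it takes over 72 s, if anything falls off the work surface, if the arm or the gripper's body presses on something with over 40 N, if the wrist force passes 120 N, or if a joint passes its speed limit or range.

### The arm

A 6-joint arm with a two-finger parallel gripper is mounted at the origin on the work surface. World frame = base frame: x ahead of the robot, y to its left, z up, the work surface at z = 0. Lengths are in m, angles in degrees, forces in N, time in s.
With the tool pointing down it reaches from about 0.375 to 0.9 m from the base axis. Payload 3.1 kg.
Tool frame: the origin (TCP) lies between the finger pads; the fingertips stand bot.tip_extent ahead of it and the grasp point (between the pads) lies 2 mm behind it (bot.tip_extent is the distance from the TCP to the fingertips, in m); z points along the fingers, y is the direction in which the jaws open and shut (so a half turn about z gives the same grasp; the last joint's range is limited). The gripper opens to 87 mm and grips with 3 to 60 N. Pads are 19 mm wide; open, the fingers measure 117 mm over their backs; the gripper's body (75 mm by 190 mm) begins 51 mm behind the grasp point.
Start: joints at [-76.519, 30.224, 82.088, -0, 67.689, -10.227], TCP at [0.251, -0.572, 0.24] pointing down, gripper open.
Joint ranges: [-176.69, 176.69], [-43.24, 126.21], [12.49, 139.97], [-82, 262], [0, 151.66], [-163.58, 163.58]. Speed limits (degrees/s): [159.86, 159.86, 180, 180, 180, 180].

### API

Orientations are given as a 3x3 rotation matrix whose columns are the frame's x, y, z axes.
In Python, from rig import bot, imaging, recognise, masks_of, mark_of gives the robot as it stands.
- The arm moves only by the tool send_rows, never from a script. Its argument "plan" is a list that holds one entry, the list of rows, each a list of 5 numbers: the shift along the world's x, y, z normalised to -1 to 1, where 1 is 0.03 m, then the turn about the world's z normalised to -1 to 1, where 1 is 0.1 rad, then the closure, from -1 (fully open) to 1 (shut). A call has 1 to 20 rows; each row shifts and turns the commanded pose from where the row before left it; what a row does not reach is not made up. A row lasts 1/10 s, in which the tool goes at most 50 mm and 8.59 degrees, less where a joint would pass 70% of its speed; a pose out of reach is approached as far as the arm can. A call with a number of a shift or a turn outside -1 to 1 is refused whole. A call with a gripper value outside its range is refused whole. The fingers move at their own pace and stop on an object; the grip force is fixed at half the most. Time passes only in rows, so rows that do not move let the fingers close. It gives the time, the measured TCP pose, the force and the opening at its end, in the units of the state.
- bot.read_state(): the state, without advancing time (a new reading comes with each control period).
- imaging.capture(name): name is "side" or "top" or "wrist"; returns a dict with "img" (480x640x3 uint8, blue, green, red), "mtx" (3x3 intrinsics, pixels), "pose" (4x4, takes a point from camera to world coordinates); the wrist camera has in their place "T_tool_cam" (4x4, takes a point from camera to tool coordinates, whose origin is the TCP and whose axes are the flange's). Camera axes: x right, y down, z forward; pixel columns grow to the right and rows downward; lengths in m; the calibration is good to about 2 mm. A picture is of the moment at which its call begins: read the wrist's pose just before it. There is no depth.
- bot.hand_in(): hands the job in, once; it reports no verdict.
Trained networks look in the newest picture that a camera, given by its name, has taken for a name from the list of things; names that differ only in an ending like _2 or _b are one class to them, and where a whole thing is asked for, a point or a joint stands for the part that bears it (a point fixed in the world has none). Each returns a list of dicts, best first, with "conf" (0 to 1); they miss things now and then, are a little off and sometimes report something else, mostly with a low value. They report only what shows in the picture. A call takes as long as a camera call.
- recognise(camera, target): "at" ([x, y, z] in m, in world coordinates, good to about 4 mm: the middle of the surface that is visible of it).
- masks_of(camera, target): "region" (480x640 bool, what is visible of it).
- mark_of(camera, target): "at" ([x, y, z] in m, in world coordinates, good to about 4 mm: a listed point, or the origin of a listed thing).
The state is a dict: "time_s": time; "joint_positions": joint angles; "qvel": joint speeds; "tau": joint torques, N m; "position": TCP position; "tcp_rot": TCP orientation; "force": force on the tool from outside, world axes, zero at the start; "moment": the same for the moment, N m; "opening": opening from 0.0 (shut) to 1.0 (fully open).
Only numpy, scipy, OpenCV 4.12 (cv2) and the standard library are available. Lean on these libraries where they do the work, as an engineer would, in place of code of your own. Each camera call takes 0.05 s, during which the arm holds its last target.

## Working session

There is one attempt and no reset: what is moved stays moved. The work goes in short steps, Python scripts to look and compute and a tool call to move; the robot and the scene stay as the last step left them, time stands still between calls to the robot, and variables do not carry over. Pictures are saved under pics/ and viewed, and the job is handed in when it is done.

Besides the shell and the picture viewer there is one more tool, called after "Emit:" as name(argument=value, ...), one argument or row to a line, values as JSON. send_rows: Moves the arm, as the interface text tells. Its arguments: {"type":"object","properties":{"plan":{"type":"array"}},"required":["plan"]}

```bash
mkdir -p pics; python3 - <<'E'
from rig import bot, imaging, recognise, masks_of, mark_of
import cv2
s=bot.read_state(); print(s['time_s'],s['position'],s['tcp_rot'],s['force'],s['opening'],bot.tip_extent)
for c in ['top','side']:
    d=imaging.capture(c); cv2.imwrite(f'pics/{c}0.png',d['img'])
    for t in ['unit','tap','tap_handle','tap_grip','tap2','reagent','beaker','tub']:
        print(c,t,[( [round(float(x),4) for x in r['at']],round(r['conf'],2)) for r in mark_of(c,t)])
E
```

```text
0.0 [ 0.25115776 -0.57156362  0.23858611] [[ 9.15607803e-01  4.02072272e-01 -4.89219215e-04]
 [ 4.02072380e-01 -9.15605517e-01  2.08297656e-03]
 [ 3.89575304e-04 -2.10389112e-03 -9.99997711e-01]] [-0.25666381 -0.53152719 -0.40097858] 0.999716731134376 0.017
top unit [([0.5641, -0.0569, -0.0012], 0.86)]
top tap [([0.5658, -0.0325, 0.0508], 0.92), ([0.5543, -0.0916, 0.0498], 0.82), ([0.5813, 0.0316, 0.0514], 0.62), ([0.5391, -0.1504, 0.0552], 0.59)]
top tap_handle []
top tap_grip [([0.5616, -0.0308, 0.1204], 0.6)]
top tap2 [([0.5658, -0.0325, 0.0508], 0.92), ([0.5543, -0.0916, 0.0498], 0.82), ([0.5813, 0.0316, 0.0514], 0.62), ([0.5391, -0.1504, 0.0552], 0.59)]
top reagent [([0.6025, 0.1584, -0.0053], 0.9)]
top beaker [([0.5525, -0.2953, 0.0007], 0.6)]
top tub [([0.7316, -0.0261, 0.0004], 0.56)]
side unit [([0.5595, -0.0593, -0.002], 0.93)]
side tap [([0.584, 0.0293, 0.0463], 0.9), ([0.5678, -0.0302, 0.0493], 0.85), ([0.5371, -0.1482, 0.0518], 0.65), ([0.5572, -0.0923, 0.0489], 0.58)]
side tap_handle []
side tap_grip [([0.5695, -0.0288, 0.12], 0.67)]
side tap2 [([0.584, 0.0293, 0.0463], 0.9), ([0.5678, -0.0302, 0.0493], 0.85), ([0.5371, -0.1482, 0.0518], 0.65), ([0.5572, -0.0923, 0.0489], 0.58)]
side reagent [([0.6027, 0.1535, -0.0002], 0.94)]
side beaker [([0.5517, -0.2922, 0.0011], 0.71)]
side tub [([0.7296, -0.0276, 0.0], 0.68)]
```

View pics/top0.png

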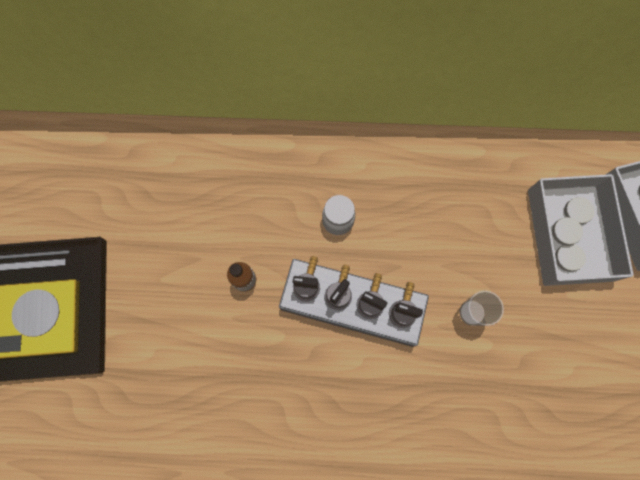

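View pics/side0.png

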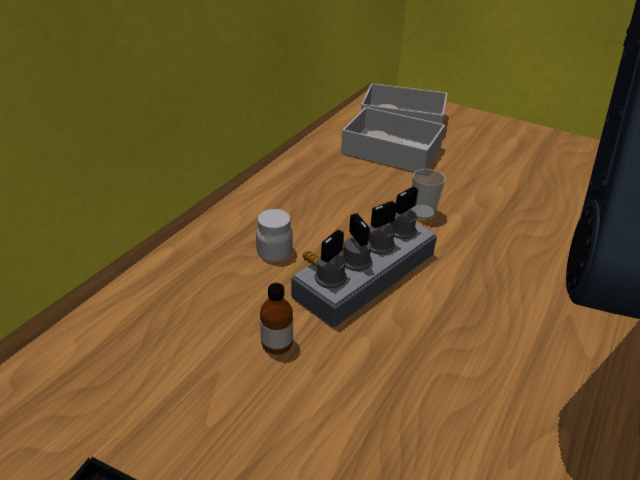

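The open tap is second from the left in the top view, at pixel (338,295), about (0.567,-0.031), and the unit's yaw is about -13.6°. In the side view its bar, at pixel (360,229), crosses the row. Next I move above it with the gripper part-open.

Emit:
send_rows(
  plan=[
    [[0.52, 0.9, 0, 1, 0.3], [0.52, 0.9, 0, 1, 0.3], [0.52, 0.9, 0, 1, 0.3], [0.52, 0.9, 0, 1, 0.3], [0.52, 0.9, 0, 1, 0.3], [0.52, 0.9, 0, 1, 0.3], [0.52, 0.9, 0, 1, 0.3], [0.52, 0.9, 0, 1, 0.3], [0.52, 0.9, 0, 1, 0.3], [0.52, 0.9, 0, 1, 0.3], [0.52, 0.9, 0, 1, 0.3], [0.52, 0.9, 0, 1, 0.3], [0.52, 0.9, 0, 1, 0.3], [0.52, 0.9, 0, 1, 0.3], [0.52, 0.9, 0, 1, 0.3], [0.52, 0.9, 0, 1, 0.3], [0.52, 0.9, 0, 1, 0.3], [0.52, 0.9, 0, 1, 0.3], [0.52, 0.9, 0, 1, 0.3], [0.52, 0.9, 0, 1, 0.3]],
  ],
)

```text
time_s: 2.9
position: [0.5639, -0.031, 0.2397]
tcp_rot: [[-0.749, 0.662, 0.0], [0.662, 0.749, -0.0], [-0.0, 0.0, -1.0]]
force: [-0.3, -0.7, -0.3]
opening: 0.351
```

Emit:
send_rows(
  plan=[
    [[0, 0, 0, 0, 0.3], [0, 0, 0, 0, 0.3], [0, 0, 0, 0, 0.3]],
  ],
)

```text
time_s: 3.2
position: [0.5628, -0.0329, 0.2395]
tcp_rot: [[-0.746, 0.666, -0.001], [0.666, 0.746, -0.0], [0.0, -0.001, -1.0]]
force: [0.1, -0.2, -0.6]
opening: 0.35
```

```bash
cat > h.py <<'E'
from rig import bot, imaging, recognise, masks_of, mark_of
import cv2, numpy as np
def st():
    s=bot.read_state(); R=np.array(s['tcp_rot']); 
    print('t',round(s['time_s'],2),'p',np.round(s['position'],4),'yawY',round(float(np.degrees(np.arctan2(R[1,1],R[0,1]))),2),'F',np.round(s['force'],2),'M',np.round(s['moment'],2),'open',round(s['opening'],3)); return s
E
python3 - <<'E'
from h import *
s=st()
d=imaging.capture('wrist'); cv2.imwrite('pics/w1.png',d['img'])
T=np.eye(4);T[:3,:3]=s['tcp_rot'];T[:3,3]=s['position']
P=T@np.array(d['T_tool_cam']); np.savez('w1.npz',P=P,K=d['mtx'])
print(np.round(P,3),d['mtx'])
for t in ['tap','tap_handle','tap_grip','tap_turn']:
    print(t,[( [round(float(x),4) for x in r['at']],round(r['conf'],2)) for r in mark_of('wrist',t)])
for i,m in enumerate(masks_of('wrist','tap_handle')):
    ys,xs=np.nonzero(m['region']); print(m['conf'],xs.mean(),ys.mean(),len(xs))
E
```

```text
t 3.2 p [ 0.5628 -0.0329  0.2395] yawY 48.23 F [ 0.07 -0.16 -0.58] M [ 0.02 -0.12  0.  ] open 0.35
[[ 0.666  0.712  0.224  0.5  ]
 [ 0.746 -0.635 -0.2    0.023]
 [-0.001  0.3   -0.954  0.384]
 [ 0.     0.     0.     1.   ]] [[395.17104538   0.         317.71383091]
 [  0.         395.17104538 239.07811516]
 [  0.           0.           1.        ]]
tap [([0.5829, 0.0269, 0.05], 0.95), ([0.5373, -0.1482, 0.0473], 0.86), ([0.566, -0.0287, 0.0484], 0.68), ([0.5556, -0.0899, 0.0493], 0.58)]
tap_handle [([0.5665, -0.0296, 0.0512], 0.65)]
tap_grip [([0.5701, -0.0262, 0.1162], 0.72)]Traceback (most recent call last):
  File "<stdin>", line 8, in <module>
ValueError: it knows: beaker, reagent, tap, tap_grip, tap_handle, tub, unit
```

View pics/w1.png

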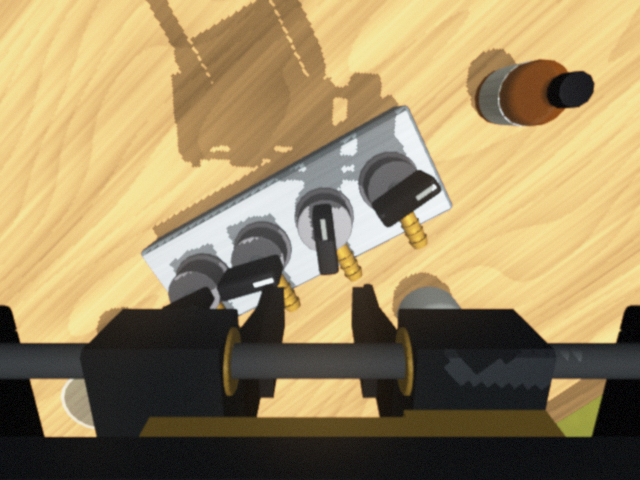

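The wrist view shows the open bar at pixel (324,240), with the neighbouring bars clearly along the row. I'll refine the axis and bar angle with a row fit over all tap detections and a silhouette fit.

```bash
cat > fit.py <<'E'
from h import *
from scipy.optimize import least_squares, minimize
pts=np.array([[.5658,-.0325],[.5543,-.0916],[.5813,.0316],[.5391,-.1504],[.584,.0293],[.5678,-.0302],[.5371,-.1482],[.5572,-.0923],[.5829,.0269],[.5373,-.1482],[.566,-.0287],[.5556,-.0899]])
k=np.array([1,0,2,-1,2,1,-1,0,2,-1,1,0])-1
f=lambda p:(pts-np.stack([p[0]-np.sin(p[2])*k*.062,p[1]+np.cos(p[2])*k*.062],1)).ravel()
r=least_squares(f,[.567,-.03,-.24]); print('axis',r.x[:2],'yaw',np.degrees(r.x[2]),'rms',np.sqrt(np.mean(r.fun**2)))
def views():
    s=st(); d=imaging.capture('wrist')
    T=np.eye(4);T[:3,:3]=s['tcp_rot'];T[:3,3]=s['position']
    yield 'wrist',d['img'],T@np.array(d['T_tool_cam']),d['mtx']
    for c in ['top','side']:
        d=imaging.capture(c); yield c,d['img'],np.array(d['pose']),d['mtx']
def sil(p,P,K,zb=.097,L=.044,W=.014,H=.036,sc=1):
    x,y,a=p
    c=np.array([[i*W/2,j*L/2,h] for i in(-1,1) for j in(-1,1) for h in(0,H)])
    w=np.stack([x+np.cos(a)*c[:,0]-np.sin(a)*c[:,1],y+np.sin(a)*c[:,0]+np.cos(a)*c[:,1],zb+c[:,2]],1)
    q=(w-P[:3,3])@P[:3,:3]; u=q@np.array(K).T; u=u[:,:2]/u[:,2:]
    h=cv2.convexHull(u.astype(np.float32))
    m=np.zeros((480*sc,640*sc),np.uint8); cv2.fillConvexPoly(m,np.round((h*sc+(sc-1)/2)*16).astype(np.int32),255,shift=4,lineType=cv2.LINE_8)
    return m,u
if __name__=='__main__':
  for c,img,P,K in views():
    ms=masks_of(c,'tap_handle')
    if not ms: print(c,'none'); continue
    best=None
    for m in ms:
        M=m['region']
        ys,xs=np.nonzero(M); print(c,m['conf'],xs.mean(),ys.mean(),len(xs))
    # choose nearest to the expected
    s0,_=sil([r.x[0],r.x[1],np.radians(52)],P,K); ey,ex=[v.mean() for v in np.nonzero(s0)]
    M=min(ms,key=lambda m:np.hypot(np.nonzero(m['region'])[1].mean()-ex,np.nonzero(m['region'])[0].mean()-ey))['region']
    Ms=cv2.resize(M.astype(np.uint8),None,fx=4,fy=4,interpolation=cv2.INTER_NEAREST)>0
    def cost(p):
        S=sil([p[0]/1000,p[1]/1000,np.radians(p[2])],P,K,sc=4)[0]>0
        return 1-(S&Ms).sum()/max(1,(S|Ms).sum())
    b=None
    for a in(46,52,58):
        x0=[r.x[0]*1e3,r.x[1]*1e3,a]
        o=minimize(cost,x0,method='Nelder-Mead',options=dict(initial_simplex=[x0,[x0[0]+4,x0[1],a],[x0[0],x0[1]+4,a],[x0[0],x0[1],a+8]],maxiter=150))
        if b is None or o.fun<b.fun:b=o
    print(c,'fit',np.round(b.x,1),'iou',1-b.fun)
    _,u=sil([b.x[0]/1e3,b.x[1]/1e3,np.radians(b.x[2])],P,K)
    v=img.copy(); cn,_=cv2.findContours(M.astype(np.uint8),0,1); cv2.drawContours(v,cn,-1,(0,255,0),1)
    for i,j in[(0,1),(2,3),(4,5),(6,7),(0,2),(1,3),(4,6),(5,7),(0,4),(1,5),(2,6),(3,7)]: cv2.line(v,tuple(np.round(u[i]).astype(int).tolist()),tuple(np.round(u[j]).astype(int).tolist()),(0,0,255),1)
    cx,cy=int(u[:,0].mean()),int(u[:,1].mean()); 
    cv2.imwrite(f'pics/fit_{c}.png',cv2.resize(v[cy-50:cy+50,cx-65:cx+65],None,fx=6,fy=6,interpolation=cv2.INTER_NEAREST))
E
python3 fit.py
```

```text
axis [ 0.56806062 -0.03023653] yaw -13.735463169304138 rms 0.0017783964788770864
t 3.4 p [ 0.563  -0.0332  0.2396] yawY 48.2 F [-0.07 -0.51  0.31] M [ 0.04 -0.15 -0.  ] open 0.351
wrist 0.86 324.8451296426069 239.07147862648912 1427
wrist fit [566.7 -29.6  55.5] iou 0.9051188008292138
top 0.54 333.55172413793105 298.98275862068965 58
top fit [558.3 -22.   64.5] iou 0.23166413758219528
side 0.82 358.9182795698925 228.49462365591398 465
side fit [567.6 -30.9  50.2] iou 0.8943020289150772
```

View pics/fit_wrist.png

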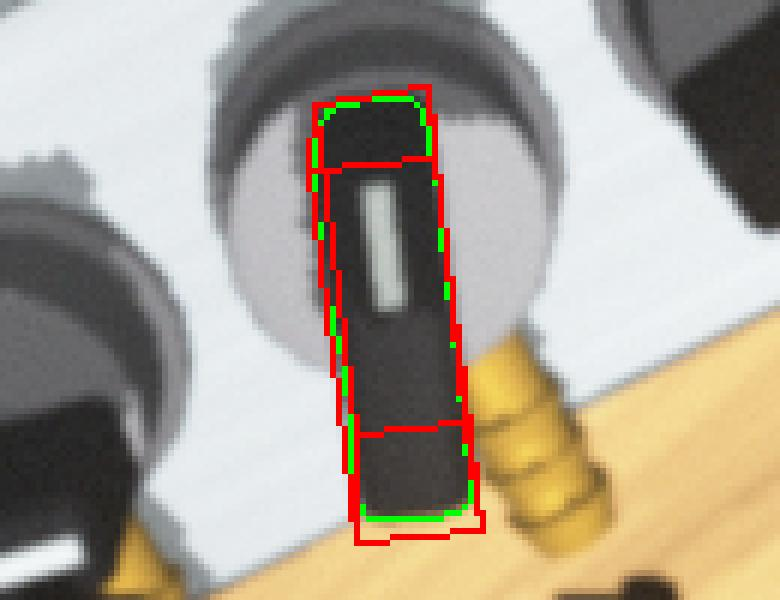

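View pics/fit_side.png

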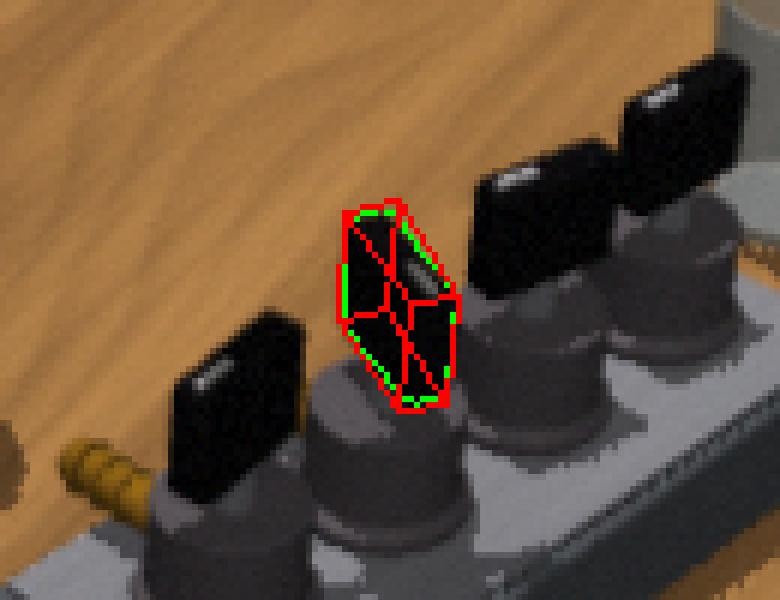

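Both overlays hug the bar, so the axis is about (0.567,-0.030) and the jaw yaw about 53.5°. I'll align and descend part-way.

Emit:
send_rows(
  plan=[
    [[0.07, 0.05, -0.4, 0.5, 0.3], [0.07, 0.05, -0.4, 0.42, 0.3], [0, 0, -0.4, 0, 0.3], [0, 0, -0.4, 0, 0.3], [0, 0, -0.4, 0, 0.3], [0, 0, 0, 0, 0.3], [0, 0, 0, 0, 0.3], [0, 0, 0, 0, 0.3]],
  ],
)

```text
time_s: 4.5
position: [0.568, -0.0294, 0.18]
tcp_rot: [[-0.804, 0.594, 0.001], [0.594, 0.804, -0.0], [-0.001, 0.0, -1.0]]
force: [-0.0, 0.1, 0.2]
opening: 0.345
```

```bash
python3 fit.py
```

```text
axis [ 0.56806062 -0.03023653] yaw -13.735463169304138 rms 0.0017783964788770864
t 4.5 p [ 0.568  -0.0294  0.18  ] yawY 53.56 F [-0.    0.06  0.25] M [ 0.05 -0.12  0.03] open 0.345
wrist 0.77 315.76225596529287 268.2455531453362 2305
wrist 0.32 318.93793437853566 253.9961208986585 6187
wrist fit [566.8 -29.7  55.6] iou 0.9001586720371049
top none
side 0.73 359.50632911392404 229.18354430379748 474
side 0.6 276.11510031678984 320.8933474128828 1894
side 0.51 406.1268817204301 200.2021505376344 465
side fit [566.7 -30.7  51.7] iou 0.8913353963342061
```

View pics/fit_wrist.png

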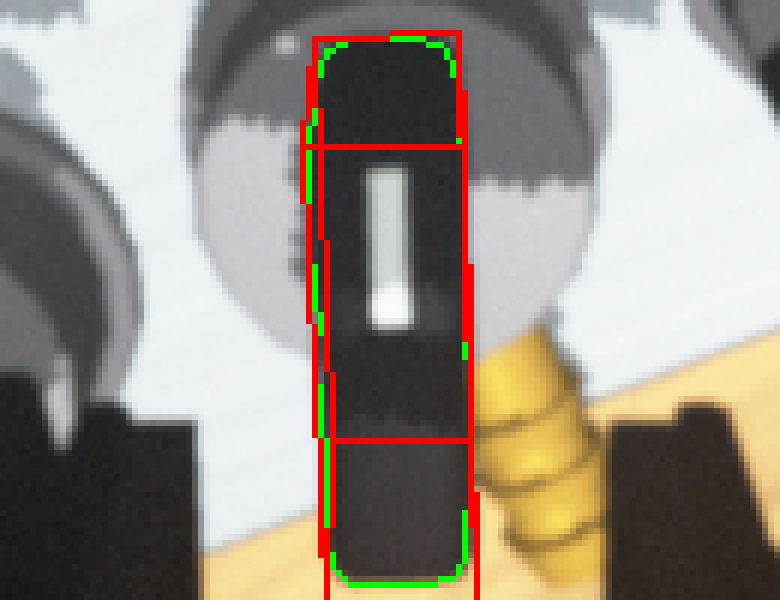

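Emit:
send_rows(
  plan=[
    [[-0.03, -0.02, -0.4, 0.17, 0.3], [0, 0, -0.4, 0, 0.3], [0, 0, -0.4, 0, 0.3], [0, 0, -0.4, 0, 0.3], [0, 0, -0.3, 0, 0.3], [0, 0, -0.17, 0, 0.3], [0, 0, 0, 0, 0.3], [0, 0, 0, 0, 0.3], [0, 0, 0, 0, 0.3]],
  ],
)

```text
time_s: 5.7
position: [0.5671, -0.0299, 0.1179]
tcp_rot: [[-0.815, 0.58, 0.001], [0.58, 0.815, -0.0], [-0.001, 0.0, -1.0]]
force: [-0.2, -0.8, 0.2]
opening: 0.354
```

```bash
python3 - <<'E'
from h import *
st(); cv2.imwrite('pics/w3.png',imaging.capture('wrist')['img'])
E
```

```text
t 5.7 p [ 0.5671 -0.0299  0.1179] yawY 54.55 F [-0.15 -0.76  0.23] M [ 0.02 -0.16  0.06] open 0.354
```

View pics/w3.png

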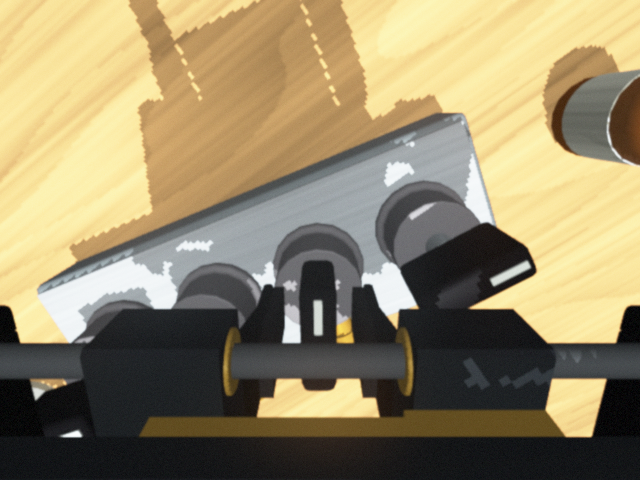

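The bar, at column 318, is centred between the fingertips at columns about 283 and 353. I'll close gently.

Emit:
send_rows(
  plan=[
    [[0, 0, 0, 0, 0.45], [0, 0, 0, 0, 0.55], [0, 0, 0, 0, 0.62], [0, 0, 0, 0, 0.68], [0, 0, 0, 0, 0.75], [0, 0, 0, 0, 1], [0, 0, 0, 0, 1], [0, 0, 0, 0, 1]],
  ],
)

```text
time_s: 6.55
position: [0.5668, -0.0297, 0.1175]
tcp_rot: [[-0.815, 0.58, 0.0], [0.58, 0.815, 0.0], [-0.0, 0.0, -1.0]]
force: [0.6, 1.0, 1.6]
opening: 0.155
```

```bash
python3 -c "
from h import *
st()"
```

```text
t 6.55 p [ 0.5668 -0.0297  0.1175] yawY 54.54 F [0.61 1.02 1.61] M [ 0.37 -0.26  0.05] open 0.155
```

Gripped, with small loads. Now I press in small steps.

Emit:
send_rows(
  plan=[
    [[0, 0, -0.02, 0, 1], [0, 0, -0.02, 0, 1], [0, 0, -0.02, 0, 1], [0, 0, -0.02, 0, 1], [0, 0, 0, 0, 1], [0, 0, 0, 0, 1]],
  ],
)

```text
time_s: 7.15
position: [0.5668, -0.0297, 0.1153]
tcp_rot: [[-0.814, 0.58, 0.001], [0.58, 0.814, 0.0], [-0.0, 0.0, -1.0]]
force: [0.1, 3.1, 5.6]
opening: 0.159
```

Emit:
send_rows(
  plan=[
    [[0, 0, -0.02, 0, 1], [0, 0, -0.02, 0, 1], [0, 0, 0, 0, 1], [0, 0, 0, 0, 1]],
  ],
)

```text
time_s: 7.55
position: [0.5668, -0.0297, 0.1143]
tcp_rot: [[-0.815, 0.58, 0.001], [0.58, 0.815, 0.0], [-0.0, 0.0, -1.0]]
force: [-0.1, 2.2, 6.0]
opening: 0.159
```

Emit:
send_rows(
  plan=[
    [[0, 0, -0.02, 0, 1], [0, 0, 0, 0, 1], [0, 0, 0, 0, 1]],
  ],
)

```text
time_s: 7.85
position: [0.5668, -0.0297, 0.1138]
tcp_rot: [[-0.815, 0.58, 0.001], [0.58, 0.815, 0.0], [-0.001, 0.0, -1.0]]
force: [-0.9, 2.3, 6.6]
opening: 0.157
```

Emit:
send_rows(
  plan=[
    [[0, 0, -0.02, 0, 1], [0, 0, 0, 0, 1], [0, 0, 0, 0, 1]],
  ],
)

```text
time_s: 8.15
position: [0.5668, -0.0297, 0.1132]
tcp_rot: [[-0.814, 0.58, 0.001], [0.58, 0.814, 0.0], [-0.0, 0.0, -1.0]]
force: [-0.4, 1.9, 6.9]
opening: 0.159
```

Emit:
send_rows(
  plan=[
    [[0, 0, -0.013, 0, 1], [0, 0, 0, 0, 1], [0, 0, 0, 0, 1]],
  ],
)

```text
time_s: 8.45
position: [0.5668, -0.0297, 0.1129]
tcp_rot: [[-0.815, 0.58, 0.001], [0.58, 0.815, 0.0], [-0.001, 0.0, -1.0]]
force: [-1.1, 1.6, 7.7]
opening: 0.159
```

Emit:
send_rows(
  plan=[
    [[0, 0, -0.013, 0, 1], [0, 0, 0, 0, 1], [0, 0, 0, 0, 1]],
  ],
)

```text
time_s: 8.75
position: [0.5669, -0.0297, 0.1126]
tcp_rot: [[-0.815, 0.58, 0.001], [0.58, 0.815, 0.0], [-0.001, 0.0, -1.0]]
force: [0.2, 2.1, 8.0]
opening: 0.158
```

Emit:
send_rows(
  plan=[
    [[0, 0, -0.01, 0, 1], [0, 0, 0, 0, 1], [0, 0, 0, 0, 1]],
  ],
)

```text
time_s: 9.05
position: [0.5668, -0.0297, 0.1123]
tcp_rot: [[-0.815, 0.58, 0.001], [0.58, 0.815, 0.0], [-0.001, 0.0, -1.0]]
force: [-1.1, 2.2, 6.5]
opening: 0.157
```

Emit:
send_rows(
  plan=[
    [[0, 0, -0.01, 0, 1], [0, 0, 0, 0, 1], [0, 0, 0, 0, 1]],
  ],
)

```text
time_s: 9.35
position: [0.5669, -0.0297, 0.1121]
tcp_rot: [[-0.815, 0.58, 0.001], [0.58, 0.815, 0.0], [-0.001, 0.0, -1.0]]
force: [-1.3, 2.9, 7.7]
opening: 0.157
```

Emit:
send_rows(
  plan=[
    [[0, 0, -0.01, 0, 1], [0, 0, 0, 0, 1], [0, 0, 0, 0, 1]],
  ],
)

```text
time_s: 9.65
position: [0.5669, -0.0297, 0.1118]
tcp_rot: [[-0.815, 0.58, 0.001], [0.58, 0.815, 0.0], [-0.001, 0.0, -1.0]]
force: [-0.5, 2.3, 8.4]
opening: 0.159
```

Emit:
send_rows(
  plan=[
    [[0, 0, -0.01, 0, 1], [0, 0, 0, 0, 1], [0, 0, 0, 0, 1]],
  ],
)

```text
time_s: 9.95
position: [0.5668, -0.0297, 0.1116]
tcp_rot: [[-0.815, 0.58, 0.001], [0.58, 0.815, 0.0], [-0.001, 0.0, -1.0]]
force: [-0.9, 2.3, 8.5]
opening: 0.16
```

Emit:
send_rows(
  plan=[
    [[0, 0, -0.01, 0, 1], [0, 0, 0, 0, 1], [0, 0, 0, 0, 1]],
  ],
)

```text
time_s: 10.25
position: [0.5669, -0.0297, 0.1113]
tcp_rot: [[-0.815, 0.58, 0.001], [0.58, 0.815, 0.0], [-0.001, 0.001, -1.0]]
force: [-0.9, 2.1, 9.1]
opening: 0.16
```

Emit:
send_rows(
  plan=[
    [[0, 0, -0.01, 0, 1], [0, 0, 0, 0, 1], [0, 0, 0, 0, 1]],
  ],
)

```text
time_s: 10.55
position: [0.5669, -0.0297, 0.1111]
tcp_rot: [[-0.815, 0.58, 0.001], [0.58, 0.815, -0.0], [-0.001, 0.0, -1.0]]
force: [-0.6, 1.6, 9.0]
opening: 0.159
```

```bash
python3 -c "
from h import *
st()"
```

```text
t 10.55 p [ 0.5669 -0.0297  0.1111] yawY 54.54 F [-0.63  1.6   9.02] M [0.5  0.09 0.03] open 0.159
```

Emit:
send_rows(
  plan=[
    [[0, 0, -0.01, 0, 1], [0, 0, 0, 0, 1], [0, 0, 0, 0, 1]],
  ],
)

```text
time_s: 10.85
position: [0.5669, -0.0297, 0.1108]
tcp_rot: [[-0.815, 0.58, 0.001], [0.58, 0.815, 0.0], [-0.001, 0.0, -1.0]]
force: [-1.4, 2.0, 9.2]
opening: 0.162
```

Emit:
send_rows(
  plan=[
    [[0, 0, -0.01, 0, 1], [0, 0, 0, 0, 1], [0, 0, 0, 0, 1]],
  ],
)

```text
time_s: 11.15
position: [0.5669, -0.0297, 0.1105]
tcp_rot: [[-0.815, 0.58, 0.001], [0.58, 0.815, -0.0], [-0.001, 0.001, -1.0]]
force: [-1.0, 3.0, 10.2]
opening: 0.156
```

Emit:
send_rows(
  plan=[
    [[0, 0, -0.008, 0, 1], [0, 0, 0, 0, 1], [0, 0, 0, 0, 1]],
  ],
)

```text
time_s: 11.45
position: [0.5669, -0.0297, 0.1103]
tcp_rot: [[-0.815, 0.58, 0.001], [0.58, 0.815, -0.0], [-0.001, 0.0, -1.0]]
force: [-1.8, 1.8, 10.0]
opening: 0.16
```

Emit:
send_rows(
  plan=[
    [[0, 0, -0.008, 0, 1], [0, 0, 0, 0, 1], [0, 0, 0, 0, 1]],
  ],
)

```text
time_s: 11.75
position: [0.5669, -0.0297, 0.1101]
tcp_rot: [[-0.815, 0.58, 0.001], [0.58, 0.815, -0.0], [-0.001, 0.001, -1.0]]
force: [-1.9, 2.3, 10.8]
opening: 0.155
```

Depth is at least 6.8 mm by force and 7.5 mm by position, so the highest possible ledge (6.5 mm) is cleared and the floor hasn't been felt. I'll try a small clockwise turn.

Emit:
send_rows(
  plan=[
    [[0, 0, 0, -0.15, 1], [0, 0, 0, -0.15, 1], [0, 0, 0, 0, 1]],
  ],
)

```text
time_s: 12.05
position: [0.5669, -0.0297, 0.1101]
tcp_rot: [[-0.797, 0.604, 0.001], [0.604, 0.797, 0.0], [-0.001, 0.001, -1.0]]
force: [-0.7, 2.2, 9.9]
opening: 0.159
```

```bash
python3 -c "
from h import *
st()"
```

```text
t 12.05 p [ 0.5669 -0.0297  0.1101] yawY 52.81 F [-0.72  2.19  9.92] M [ 0.54  0.17 -0.02] open 0.159
```

Emit:
send_rows(
  plan=[
    [[0, 0, 0, -0.2, 1], [0, 0, 0, -0.2, 1], [0, 0, 0, -0.2, 1], [0, 0, 0, 0, 1]],
  ],
)

```text
time_s: 12.45
position: [0.5669, -0.0297, 0.1101]
tcp_rot: [[-0.759, 0.651, 0.001], [0.651, 0.759, 0.0], [-0.001, 0.001, -1.0]]
force: [-1.4, 1.9, 9.8]
opening: 0.163
```

```bash
python3 -c "
from h import *
st()"
```

```text
t 12.45 p [ 0.5669 -0.0297  0.1101] yawY 49.36 F [-1.38  1.87  9.81] M [ 0.6   0.12 -0.01] open 0.163
```

Emit:
send_rows(
  plan=[
    [[0, 0, 0, -0.3, 1], [0, 0, 0, -0.3, 1], [0, 0, 0, -0.3, 1], [0, 0, 0, -0.3, 1], [0, 0, 0, -0.3, 1], [0, 0, 0, -0.3, 1], [0, 0, 0, -0.3, 1], [0, 0, 0, -0.3, 1], [0, 0, 0, 0, 1]],
  ],
)

```text
time_s: 13.35
position: [0.5669, -0.0297, 0.1101]
tcp_rot: [[-0.582, 0.813, 0.001], [0.813, 0.582, 0.0], [-0.001, 0.001, -1.0]]
force: [-1.0, 2.1, 9.5]
opening: 0.152
```

```bash
python3 -c "
from h import *
st()
cv2.imwrite('pics/s2.png',imaging.capture('side')['img'][150:350,220:480].repeat(3,0).repeat(3,1))"
```

```text
t 13.35 p [ 0.5669 -0.0297  0.1101] yawY 35.6 F [-1.04  2.08  9.49] M [ 0.52  0.11 -0.04] open 0.152
```

View pics/s2.png

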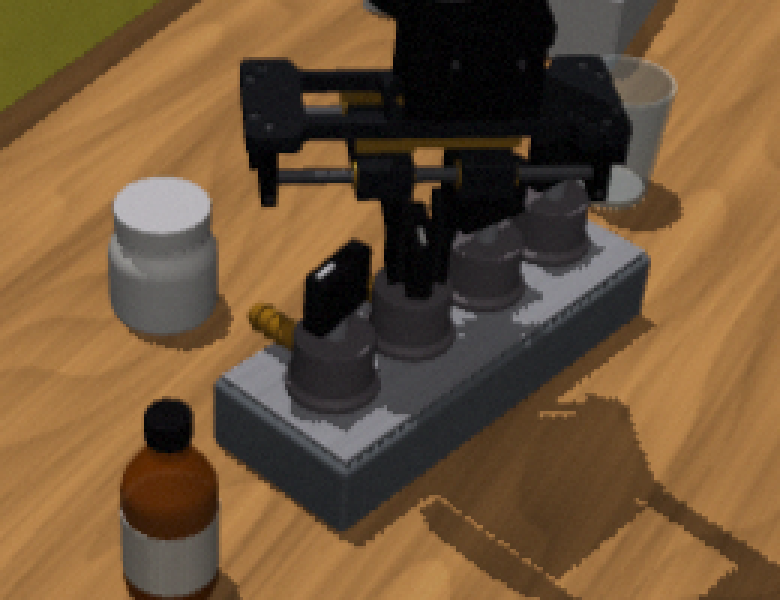

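The side view shows the bar, at (418,245) in the crop, turning with the fingers and clear of its neighbours. I'll continue to just before the stop range.

Emit:
send_rows(
  plan=[
    [[0, 0, 0, -0.3, 1], [0, 0, 0, -0.3, 1], [0, 0, 0, -0.3, 1], [0, 0, 0, -0.3, 1], [0, 0, 0, -0.3, 1], [0, 0, 0, -0.3, 1], [0, 0, 0, -0.3, 1], [0, 0, 0, -0.3, 1], [0, 0, 0, -0.3, 1], [0, 0, 0, -0.3, 1], [0, 0, 0, 0, 1]],
  ],
)

```text
time_s: 14.5
position: [0.567, -0.0296, 0.1101]
tcp_rot: [[-0.316, 0.949, 0.001], [0.949, 0.316, 0.0], [-0.0, 0.001, -1.0]]
force: [-0.4, 3.0, 10.5]
opening: 0.159
```

```bash
python3 -c "
from h import *
st()"
```

```text
t 14.5 p [ 0.567  -0.0296  0.1101] yawY 18.4 F [-0.36  2.97 10.5 ] M [ 0.58  0.14 -0.  ] open 0.159
```

Now I feel for the stop in steps of about 0.01 rad, watching the moment about z.

```bash
cat > m.py <<'E'
from h import *
L=[]
for i in range(4):
    s=bot.read_state(); R=np.array(s['tcp_rot']); L.append(np.r_[s['force'],s['moment'],np.degrees(np.arctan2(R[1,1],R[0,1])),s['opening'],s['position'][2]])
    if i<3: imaging.capture('side')
a=np.mean(L,0); print('t',round(s['time_s'],2),'F',np.round(a[:3],2),'M',np.round(a[3:6],3),'yaw',round(a[6],2),'op',round(a[7],4),'z',round(a[8],5),'Mz:',[round(l[5],3) for l in L])
E
python3 m.py
```

```text
t 14.65 F [-1.17  2.68 10.48] M [ 0.557  0.097 -0.024] yaw 18.42 op 0.1598 z 0.11012 Mz: [np.float64(-0.001), np.float64(-0.019), np.float64(-0.035), np.float64(-0.041)]
```

Emit:
send_rows(
  plan=[
    [[0, 0, 0, -0.1, 1], [0, 0, 0, 0, 1]],
  ],
)

```text
time_s: 14.85
position: [0.567, -0.0296, 0.1101]
tcp_rot: [[-0.307, 0.952, 0.001], [0.952, 0.307, 0.0], [-0.0, 0.001, -1.0]]
force: [-1.3, 3.7, 10.6]
opening: 0.157
```

```bash
python3 m.py
```

```text
t 15.0 F [-1.04  3.14 10.18] M [ 0.571  0.131 -0.011] yaw 17.86 op 0.159 z 0.11013 Mz: [np.float64(-0.061), np.float64(0.035), np.float64(-0.011), np.float64(-0.01)]
```

Emit:
send_rows(
  plan=[
    [[0, 0, 0, -0.1, 1], [0, 0, 0, 0, 1]],
  ],
)

```text
time_s: 15.2
position: [0.567, -0.0296, 0.1101]
tcp_rot: [[-0.297, 0.955, 0.001], [0.955, 0.297, 0.0], [-0.0, 0.001, -1.0]]
force: [-1.1, 2.6, 11.6]
opening: 0.159
```

```bash
python3 m.py
```

```text
t 15.35 F [-0.81  2.59  9.99] M [ 0.595  0.138 -0.005] yaw 17.29 op 0.1609 z 0.11013 Mz: [np.float64(-0.012), np.float64(-0.063), np.float64(0.029), np.float64(0.025)]
```

Emit:
send_rows(
  plan=[
    [[0, 0, 0, -0.12, 1]],
  ],
)

```text
time_s: 15.45
position: [0.567, -0.0296, 0.1101]
tcp_rot: [[-0.286, 0.958, 0.001], [0.958, 0.286, 0.0], [-0.0, 0.001, -1.0]]
force: [-1.7, 3.6, 10.6]
opening: 0.161
```

```bash
python3 m.py
```

```text
t 15.6 F [-1.77  3.06 10.12] M [0.555 0.117 0.013] yaw 16.59 op 0.1588 z 0.11013 Mz: [np.float64(0.058), np.float64(0.048), np.float64(-0.038), np.float64(-0.014)]
```

Emit:
send_rows(
  plan=[
    [[0, 0, 0, -0.12, 1]],
  ],
)

```text
time_s: 15.7
position: [0.567, -0.0296, 0.1101]
tcp_rot: [[-0.274, 0.962, 0.001], [0.962, 0.274, 0.0], [-0.0, 0.001, -1.0]]
force: [-1.5, 3.0, 9.9]
opening: 0.16
```

```bash
python3 m.py
```

```text
t 15.85 F [-0.69  2.84 10.68] M [0.55  0.126 0.032] yaw 15.9 op 0.1588 z 0.11015 Mz: [np.float64(0.055), np.float64(0.008), np.float64(0.021), np.float64(0.046)]
```

Emit:
send_rows(
  plan=[
    [[0, 0, 0, -0.08, 1]],
  ],
)

```text
time_s: 15.95
position: [0.567, -0.0296, 0.1102]
tcp_rot: [[-0.266, 0.964, 0.001], [0.964, 0.266, 0.0], [-0.0, 0.001, -1.0]]
force: [-1.3, 3.2, 10.0]
opening: 0.162
```

```bash
python3 m.py
```

```text
t 16.1 F [-0.72  2.92  9.85] M [0.542 0.086 0.02 ] yaw 15.45 op 0.1589 z 0.11015 Mz: [np.float64(0.054), np.float64(0.075), np.float64(-0.052), np.float64(0.005)]
```

Flat, so just noise so far. I'll continue.

Emit:
send_rows(
  plan=[
    [[0, 0, 0, -0.12, 1]],
  ],
)

```text
time_s: 16.2
position: [0.567, -0.0296, 0.1101]
tcp_rot: [[-0.255, 0.967, 0.001], [0.967, 0.255, 0.0], [-0.0, 0.001, -1.0]]
force: [-0.5, 2.6, 10.5]
opening: 0.158
```

```bash
python3 m.py
```

```text
t 16.35 F [-0.92  2.7   9.82] M [0.58  0.112 0.048] yaw 14.75 op 0.158 z 0.11015 Mz: [np.float64(0.002), np.float64(0.097), np.float64(0.065), np.float64(0.026)]
```

Emit:
send_rows(
  plan=[
    [[0, 0, 0, -0.1, 1]],
  ],
)

```text
time_s: 16.45
position: [0.567, -0.0296, 0.1101]
tcp_rot: [[-0.245, 0.969, 0.001], [0.969, 0.245, 0.0], [-0.0, 0.001, -1.0]]
force: [-0.5, 2.6, 11.2]
opening: 0.16
```

```bash
python3 m.py
```

```text
t 16.6 F [-1.07  2.57 10.76] M [ 0.557  0.1   -0.005] yaw 14.19 op 0.159 z 0.11014 Mz: [np.float64(-0.025), np.float64(0.024), np.float64(0.005), np.float64(-0.023)]
```

Still free.

Emit:
send_rows(
  plan=[
    [[0, 0, 0, -0.12, 1]],
  ],
)

```text
time_s: 16.7
position: [0.567, -0.0296, 0.1101]
tcp_rot: [[-0.233, 0.972, 0.001], [0.972, 0.233, 0.0], [-0.0, 0.001, -1.0]]
force: [-0.9, 2.5, 10.4]
opening: 0.159
```

```bash
python3 m.py
```

```text
t 16.85 F [-0.59  2.88 10.39] M [0.569 0.12  0.019] yaw 13.49 op 0.1577 z 0.11014 Mz: [np.float64(0.058), np.float64(0.013), np.float64(0.004), np.float64(0.004)]
```

Emit:
send_rows(
  plan=[
    [[0, 0, 0, -0.15, 1]],
  ],
)

```text
time_s: 16.95
position: [0.567, -0.0296, 0.1101]
tcp_rot: [[-0.219, 0.976, 0.001], [0.976, 0.219, 0.0], [-0.0, 0.001, -1.0]]
force: [-0.5, 3.0, 9.7]
opening: 0.161
```

```bash
python3 m.py
```

```text
t 17.1 F [-0.68  2.91 10.26] M [0.566 0.167 0.015] yaw 12.63 op 0.1585 z 0.11014 Mz: [np.float64(0.066), np.float64(0.029), np.float64(-0.001), np.float64(-0.034)]
```

Emit:
send_rows(
  plan=[
    [[0, 0, 0, -0.15, 1]],
  ],
)

```text
time_s: 17.2
position: [0.567, -0.0296, 0.1101]
tcp_rot: [[-0.204, 0.979, 0.001], [0.979, 0.204, 0.0], [-0.0, 0.001, -1.0]]
force: [-0.3, 3.7, 9.8]
opening: 0.155
```

```bash
python3 m.py
```

```text
t 17.35 F [-0.75  2.71 10.12] M [ 0.574  0.111 -0.001] yaw 11.77 op 0.1575 z 0.11014 Mz: [np.float64(0.01), np.float64(-0.015), np.float64(-0.006), np.float64(0.007)]
```

Emit:
send_rows(
  plan=[
    [[0, 0, 0, -0.15, 1]],
  ],
)

```text
time_s: 17.45
position: [0.5671, -0.0296, 0.1101]
tcp_rot: [[-0.189, 0.982, 0.001], [0.982, 0.189, 0.0], [-0.0, 0.001, -1.0]]
force: [-1.0, 3.8, 10.0]
opening: 0.161
```

```bash
python3 m.py
```

```text
t 17.6 F [-0.99  2.75 10.64] M [0.539 0.135 0.031] yaw 10.91 op 0.1593 z 0.11015 Mz: [np.float64(0.087), np.float64(0.078), np.float64(-0.021), np.float64(-0.018)]
```

Emit:
send_rows(
  plan=[
    [[0, 0, 0, -0.15, 1]],
  ],
)

```text
time_s: 17.7
position: [0.567, -0.0296, 0.1101]
tcp_rot: [[-0.175, 0.985, 0.001], [0.985, 0.175, 0.0], [-0.0, 0.001, -1.0]]
force: [-1.2, 2.7, 10.8]
opening: 0.156
```

```bash
python3 m.py
```

```text
t 17.85 F [-0.8   2.48 10.7 ] M [0.539 0.1   0.003] yaw 10.05 op 0.159 z 0.11015 Mz: [np.float64(0.003), np.float64(-0.01), np.float64(0.027), np.float64(-0.008)]
```

Emit:
send_rows(
  plan=[
    [[0, 0, 0, -0.15, 1]],
  ],
)

```text
time_s: 17.95
position: [0.567, -0.0296, 0.1101]
tcp_rot: [[-0.16, 0.987, 0.001], [0.987, 0.16, 0.0], [-0.0, 0.001, -1.0]]
force: [-1.1, 2.4, 10.1]
opening: 0.157
```

```bash
python3 m.py
```

```text
t 18.1 F [-0.5   2.67 10.21] M [ 0.548  0.102 -0.02 ] yaw 9.19 op 0.1568 z 0.11015 Mz: [np.float64(0.0), np.float64(0.047), np.float64(-0.078), np.float64(-0.047)]
```

Emit:
send_rows(
  plan=[
    [[0, 0, 0, -0.15, 1]],
  ],
)

```text
time_s: 18.2
position: [0.567, -0.0296, 0.1101]
tcp_rot: [[-0.145, 0.989, 0.001], [0.989, 0.145, 0.0], [-0.0, 0.001, -1.0]]
force: [-1.0, 2.8, 9.8]
opening: 0.157
```

```bash
python3 m.py
```

```text
t 18.35 F [-0.78  2.73 10.25] M [ 0.555  0.108 -0.01 ] yaw 8.33 op 0.1595 z 0.11015 Mz: [np.float64(0.021), np.float64(-0.017), np.float64(0.011), np.float64(-0.053)]
```

Emit:
send_rows(
  plan=[
    [[0, 0, 0, -0.15, 1]],
  ],
)

```text
time_s: 18.45
position: [0.5671, -0.0296, 0.1101]
tcp_rot: [[-0.13, 0.991, 0.001], [0.991, 0.13, 0.0], [0.0, 0.001, -1.0]]
force: [-0.7, 2.1, 9.7]
opening: 0.155
```

```bash
python3 m.py
```

```text
t 18.6 F [-0.77  2.66 10.45] M [0.552 0.121 0.008] yaw 7.47 op 0.1588 z 0.11015 Mz: [np.float64(0.019), np.float64(-0.015), np.float64(0.025), np.float64(0.001)]
```

Emit:
send_rows(
  plan=[
    [[0, 0, 0, -0.15, 1]],
  ],
)

```text
time_s: 18.7
position: [0.5671, -0.0296, 0.1102]
tcp_rot: [[-0.115, 0.993, 0.001], [0.993, 0.115, 0.0], [0.0, 0.001, -1.0]]
force: [-0.7, 3.1, 11.1]
opening: 0.156
```

```bash
python3 m.py
```

```text
t 18.85 F [-0.86  2.66 10.02] M [ 0.592  0.116 -0.002] yaw 6.61 op 0.1588 z 0.11016 Mz: [np.float64(0.016), np.float64(-0.007), np.float64(-0.021), np.float64(0.003)]
```

Emit:
send_rows(
  plan=[
    [[0, 0, 0, -0.15, 1]],
  ],
)

```text
time_s: 18.95
position: [0.5671, -0.0296, 0.1102]
tcp_rot: [[-0.1, 0.995, 0.001], [0.995, 0.1, 0.0], [0.0, 0.001, -1.0]]
force: [-0.2, 2.5, 10.4]
opening: 0.155
```

```bash
python3 m.py
```

```text
t 19.1 F [-0.82  2.79 10.27] M [0.568 0.111 0.009] yaw 5.75 op 0.157 z 0.11015 Mz: [np.float64(-0.025), np.float64(0.015), np.float64(-0.003), np.float64(0.049)]
```

Emit:
send_rows(
  plan=[
    [[0, 0, 0, -0.15, 1]],
  ],
)

```text
time_s: 19.2
position: [0.5671, -0.0296, 0.1101]
tcp_rot: [[-0.085, 0.996, 0.001], [0.996, 0.085, 0.0], [0.0, 0.001, -1.0]]
force: [-1.1, 2.5, 10.1]
opening: 0.161
```

```bash
python3 m.py
```

```text
t 19.35 F [-1.13  2.64 10.41] M [0.574 0.1   0.014] yaw 4.89 op 0.157 z 0.11015 Mz: [np.float64(0.101), np.float64(0.007), np.float64(-0.008), np.float64(-0.044)]
```

Emit:
send_rows(
  plan=[
    [[0, 0, 0, -0.15, 1]],
  ],
)

```text
time_s: 19.45
position: [0.5671, -0.0296, 0.1102]
tcp_rot: [[-0.07, 0.998, 0.001], [0.998, 0.07, 0.0], [0.0, 0.001, -1.0]]
force: [-0.6, 3.3, 10.7]
opening: 0.161
```

```bash
python3 m.py
```

```text
t 19.6 F [-0.81  2.81 10.55] M [0.581 0.124 0.01 ] yaw 4.03 op 0.1591 z 0.11015 Mz: [np.float64(0.06), np.float64(0.029), np.float64(-0.043), np.float64(-0.006)]
```

Emit:
send_rows(
  plan=[
    [[0, 0, 0, -0.15, 1]],
  ],
)

```text
time_s: 19.7
position: [0.5671, -0.0296, 0.1102]
tcp_rot: [[-0.055, 0.998, 0.001], [0.998, 0.055, 0.0], [0.0, 0.001, -1.0]]
force: [-1.5, 3.0, 10.3]
opening: 0.161
```

```bash
python3 m.py
```

```text
t 19.85 F [-1.08  2.87 10.48] M [ 0.563  0.09  -0.011] yaw 3.17 op 0.1579 z 0.11016 Mz: [np.float64(0.001), np.float64(-0.053), np.float64(0.024), np.float64(-0.016)]
```

Emit:
send_rows(
  plan=[
    [[0, 0, 0, -0.15, 1]],
  ],
)

```text
time_s: 19.95
position: [0.5671, -0.0296, 0.1102]
tcp_rot: [[-0.04, 0.999, 0.001], [0.999, 0.04, 0.0], [0.0, 0.001, -1.0]]
force: [-1.1, 3.0, 10.3]
opening: 0.159
```

```bash
python3 m.py
```

```text
t 20.1 F [-1.13  3.04 10.33] M [0.549 0.146 0.004] yaw 2.31 op 0.1592 z 0.11016 Mz: [np.float64(0.044), np.float64(-0.005), np.float64(-0.002), np.float64(-0.022)]
```

Emit:
send_rows(
  plan=[
    [[0, 0, 0, -0.15, 1]],
  ],
)

```text
time_s: 20.2
position: [0.5671, -0.0296, 0.1102]
tcp_rot: [[-0.025, 1.0, 0.001], [1.0, 0.025, 0.0], [0.0, 0.001, -1.0]]
force: [-1.7, 1.5, 10.0]
opening: 0.159
```

```bash
python3 m.py
```

```text
t 20.35 F [-1.08  2.31 10.4 ] M [0.563 0.122 0.002] yaw 1.45 op 0.1585 z 0.11016 Mz: [np.float64(0.003), np.float64(0.023), np.float64(-0.01), np.float64(-0.009)]
```

Emit:
send_rows(
  plan=[
    [[0, 0, 0, -0.15, 1]],
  ],
)

```text
time_s: 20.45
position: [0.5671, -0.0296, 0.1102]
tcp_rot: [[-0.01, 1.0, 0.001], [1.0, 0.01, 0.0], [0.0, 0.001, -1.0]]
force: [-0.4, 1.7, 9.9]
opening: 0.16
```

```bash
python3 m.py
```

```text
t 20.6 F [-0.95  2.61  9.85] M [0.581 0.121 0.018] yaw 0.6 op 0.1601 z 0.11015 Mz: [np.float64(0.034), np.float64(0.028), np.float64(0.074), np.float64(-0.064)]
```

Emit:
send_rows(
  plan=[
    [[0, 0, 0, -0.15, 1]],
  ],
)

```text
time_s: 20.7
position: [0.5671, -0.0296, 0.1102]
tcp_rot: [[0.004, 1.0, 0.001], [1.0, -0.004, 0.0], [0.0, 0.001, -1.0]]
force: [-0.9, 3.0, 9.6]
opening: 0.163
```

```bash
python3 m.py
```

```text
t 20.85 F [-0.85  3.13  9.63] M [0.58  0.116 0.009] yaw -0.26 op 0.1608 z 0.11016 Mz: [np.float64(0.05), np.float64(0.011), np.float64(-0.006), np.float64(-0.018)]
```

Emit:
send_rows(
  plan=[
    [[0, 0, 0, -0.15, 1]],
  ],
)

```text
time_s: 20.95
position: [0.5671, -0.0296, 0.1101]
tcp_rot: [[0.019, 1.0, 0.001], [1.0, -0.019, 0.0], [0.0, 0.001, -1.0]]
force: [-0.7, 2.4, 9.8]
opening: 0.159
```

```bash
python3 m.py; python3 -c "
from h import *
cv2.imwrite('pics/s3.png',imaging.capture('side')['img'][150:350,220:480].repeat(3,0).repeat(3,1))"
```

```text
t 21.1 F [-1.11  2.43 10.03] M [0.584 0.143 0.023] yaw -1.12 op 0.1597 z 0.11016 Mz: [np.float64(0.033), np.float64(0.025), np.float64(-0.024), np.float64(0.06)]
```

View pics/s3.png

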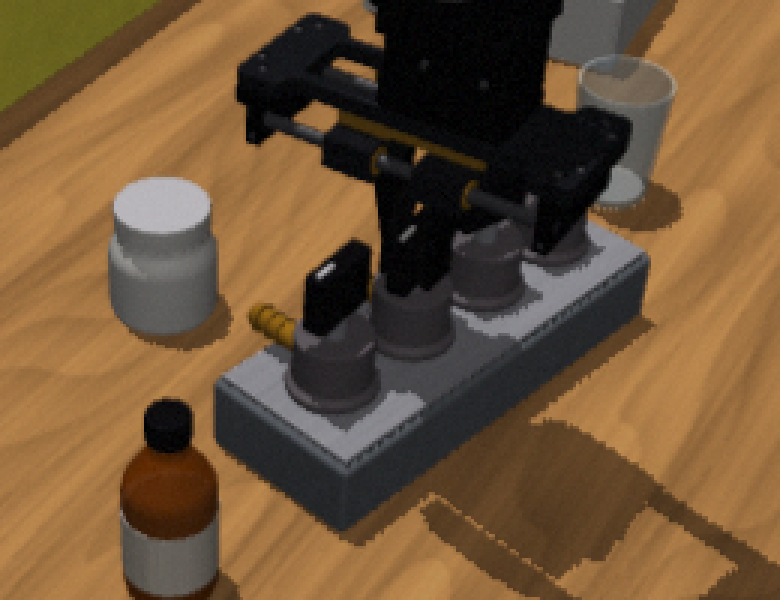

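The bar follows and everything is clear. I'll continue.

Emit:
send_rows(
  plan=[
    [[0, 0, 0, -0.15, 1]],
  ],
)

```text
time_s: 21.25
position: [0.5671, -0.0296, 0.1101]
tcp_rot: [[0.035, 0.999, 0.001], [0.999, -0.035, 0.0], [0.0, 0.001, -1.0]]
force: [-1.8, 2.1, 10.3]
opening: 0.159
```

```bash
python3 m.py
```

```text
t 21.4 F [-0.97  2.47  9.99] M [0.55  0.136 0.025] yaw -1.98 op 0.158 z 0.11016 Mz: [np.float64(-0.012), np.float64(0.032), np.float64(0.067), np.float64(0.014)]
```

Emit:
send_rows(
  plan=[
    [[0, 0, 0, -0.15, 1]],
  ],
)

```text
time_s: 21.5
position: [0.5671, -0.0296, 0.1102]
tcp_rot: [[0.049, 0.999, 0.001], [0.999, -0.049, 0.0], [0.0, 0.001, -1.0]]
force: [-0.8, 2.6, 10.8]
opening: 0.163
```

```bash
python3 m.py
```

```text
t 21.65 F [-1.25  2.58 10.56] M [ 0.568  0.121 -0.018] yaw -2.84 op 0.1593 z 0.11016 Mz: [np.float64(-0.049), np.float64(-0.019), np.float64(0.03), np.float64(-0.032)]
```

Emit:
send_rows(
  plan=[
    [[0, 0, 0, -0.15, 1]],
  ],
)

```text
time_s: 21.75
position: [0.5671, -0.0296, 0.1102]
tcp_rot: [[0.064, 0.998, 0.001], [0.998, -0.064, 0.0], [0.0, 0.001, -1.0]]
force: [-0.7, 2.6, 10.1]
opening: 0.156
```

```bash
python3 m.py
```

```text
t 21.9 F [-0.74  2.55 10.45] M [0.57  0.116 0.022] yaw -3.7 op 0.1586 z 0.11016 Mz: [np.float64(0.053), np.float64(0.046), np.float64(0.002), np.float64(-0.014)]
```

Emit:
send_rows(
  plan=[
    [[0, 0, 0, -0.15, 1]],
  ],
)

```text
time_s: 22.0
position: [0.5671, -0.0296, 0.1102]
tcp_rot: [[0.079, 0.997, 0.001], [0.997, -0.079, 0.0], [0.0, 0.001, -1.0]]
force: [-0.7, 2.8, 9.7]
opening: 0.159
```

```bash
python3 m.py
```

```text
t 22.15 F [-0.73  2.75  9.93] M [0.571 0.117 0.016] yaw -4.56 op 0.1592 z 0.11017 Mz: [np.float64(0.076), np.float64(-0.011), np.float64(-0.013), np.float64(0.012)]
```

Emit:
send_rows(
  plan=[
    [[0, 0, 0, -0.15, 1]],
  ],
)

```text
time_s: 22.25
position: [0.5671, -0.0296, 0.1102]
tcp_rot: [[0.094, 0.996, 0.002], [0.996, -0.094, 0.0], [0.0, 0.001, -1.0]]
force: [-1.4, 2.4, 10.7]
opening: 0.156
```

```bash
python3 m.py
```

```text
t 22.4 F [-0.93  2.63 10.25] M [ 0.584  0.115 -0.009] yaw -5.42 op 0.1571 z 0.11016 Mz: [np.float64(-0.018), np.float64(-0.004), np.float64(0.004), np.float64(-0.018)]
```

Emit:
send_rows(
  plan=[
    [[0, 0, 0, -0.15, 1]],
  ],
)

```text
time_s: 22.5
position: [0.5671, -0.0296, 0.1102]
tcp_rot: [[0.109, 0.994, 0.002], [0.994, -0.109, 0.0], [0.0, 0.001, -1.0]]
force: [-1.4, 1.8, 10.4]
opening: 0.153
```

```bash
python3 m.py
```

```text
t 22.65 F [-1.06  2.44 10.04] M [ 0.574  0.11  -0.003] yaw -6.28 op 0.1552 z 0.11016 Mz: [np.float64(-0.018), np.float64(0.039), np.float64(-0.017), np.float64(-0.018)]
```

Emit:
send_rows(
  plan=[
    [[0, 0, 0, -0.15, 1]],
  ],
)

```text
time_s: 22.75
position: [0.5671, -0.0296, 0.1102]
tcp_rot: [[0.124, 0.992, 0.002], [0.992, -0.124, 0.0], [0.0, 0.002, -1.0]]
force: [-0.9, 2.6, 10.5]
opening: 0.154
```

```bash
python3 m.py
```

```text
t 22.9 F [-0.87  2.6  10.21] M [0.546 0.096 0.021] yaw -7.14 op 0.1561 z 0.11017 Mz: [np.float64(0.065), np.float64(0.031), np.float64(-0.027), np.float64(0.014)]
```

Emit:
send_rows(
  plan=[
    [[0, 0, 0, -0.15, 1]],
  ],
)

```text
time_s: 23.0
position: [0.5671, -0.0296, 0.1102]
tcp_rot: [[0.139, 0.99, 0.002], [0.99, -0.139, 0.0], [0.0, 0.001, -1.0]]
force: [-1.1, 3.0, 10.4]
opening: 0.154
```

```bash
python3 m.py
```

```text
t 23.15 F [-1.    2.83 10.61] M [0.573 0.115 0.039] yaw -8.0 op 0.1577 z 0.11018 Mz: [np.float64(0.062), np.float64(0.049), np.float64(0.005), np.float64(0.039)]
```

Emit:
send_rows(
  plan=[
    [[0, 0, 0, -0.12, 1]],
  ],
)

```text
time_s: 23.25
position: [0.5672, -0.0296, 0.1102]
tcp_rot: [[0.151, 0.989, 0.002], [0.989, -0.151, 0.0], [0.0, 0.001, -1.0]]
force: [-1.8, 3.1, 10.8]
opening: 0.158
```

```bash
python3 m.py
```

```text
t 23.4 F [-1.04  3.31 10.17] M [0.558 0.115 0.025] yaw -8.68 op 0.1586 z 0.11017 Mz: [np.float64(-0.009), np.float64(0.009), np.float64(0.045), np.float64(0.054)]
```

Emit:
send_rows(
  plan=[
    [[0, 0, 0, -0.15, 1]],
  ],
)

```text
time_s: 23.5
position: [0.5672, -0.0296, 0.1102]
tcp_rot: [[0.166, 0.986, 0.002], [0.986, -0.166, 0.0], [0.0, 0.002, -1.0]]
force: [-1.3, 3.1, 10.4]
opening: 0.16
```

```bash
python3 m.py
```

```text
t 23.65 F [-0.87  2.95 10.48] M [0.553 0.095 0.006] yaw -9.55 op 0.1598 z 0.11018 Mz: [np.float64(0.028), np.float64(-0.003), np.float64(-0.024), np.float64(0.022)]
```

Emit:
send_rows(
  plan=[
    [[0, 0, 0, -0.15, 1]],
  ],
)

```text
time_s: 23.75
position: [0.5671, -0.0296, 0.1102]
tcp_rot: [[0.181, 0.984, 0.002], [0.984, -0.181, 0.0], [0.0, 0.001, -1.0]]
force: [-0.4, 2.4, 10.3]
opening: 0.159
```

```bash
python3 m.py
```

```text
t 23.9 F [-1.05  2.41  9.98] M [0.58  0.105 0.009] yaw -10.41 op 0.1597 z 0.11017 Mz: [np.float64(-0.006), np.float64(0.035), np.float64(0.042), np.float64(-0.036)]
```

Emit:
send_rows(
  plan=[
    [[0, 0, 0, -0.15, 1]],
  ],
)

```text
time_s: 24.0
position: [0.5672, -0.0296, 0.1102]
tcp_rot: [[0.195, 0.981, 0.002], [0.981, -0.195, 0.0], [0.001, 0.002, -1.0]]
force: [0.1, 3.6, 9.5]
opening: 0.158
```

```bash
python3 m.py
```

```text
t 24.15 F [-0.5   2.78  9.84] M [0.597 0.133 0.009] yaw -11.27 op 0.1589 z 0.11017 Mz: [np.float64(0.02), np.float64(0.038), np.float64(-0.008), np.float64(-0.015)]
```

Emit:
send_rows(
  plan=[
    [[0, 0, 0, -0.15, 1]],
  ],
)

```text
time_s: 24.25
position: [0.5671, -0.0296, 0.1102]
tcp_rot: [[0.21, 0.978, 0.002], [0.978, -0.21, 0.0], [0.001, 0.001, -1.0]]
force: [-2.3, 2.6, 10.1]
opening: 0.158
```

```bash
python3 m.py
```

```text
t 24.4 F [-1.65  3.05  9.96] M [ 0.6    0.114 -0.001] yaw -12.13 op 0.1582 z 0.11018 Mz: [np.float64(0.072), np.float64(0.016), np.float64(-0.068), np.float64(-0.025)]
```

Emit:
send_rows(
  plan=[
    [[0, 0, 0, -0.15, 1]],
  ],
)

```text
time_s: 24.5
position: [0.5672, -0.0296, 0.1102]
tcp_rot: [[0.225, 0.974, 0.002], [0.974, -0.225, 0.0], [0.001, 0.002, -1.0]]
force: [-1.7, 2.6, 9.5]
opening: 0.155
```

```bash
python3 m.py
```

```text
t 24.65 F [-1.15  2.4  10.11] M [0.582 0.12  0.014] yaw -12.99 op 0.1563 z 0.11017 Mz: [np.float64(0.049), np.float64(0.034), np.float64(-0.018), np.float64(-0.007)]
```

Emit:
send_rows(
  plan=[
    [[0, 0, 0, -0.15, 1]],
  ],
)

```text
time_s: 24.75
position: [0.5672, -0.0296, 0.1102]
tcp_rot: [[0.239, 0.971, 0.002], [0.971, -0.239, 0.0], [0.001, 0.001, -1.0]]
force: [-1.2, 2.3, 10.9]
opening: 0.16
```

```bash
python3 m.py
```

```text
t 24.9 F [-0.93  2.53 10.38] M [0.582 0.109 0.027] yaw -13.85 op 0.1601 z 0.11017 Mz: [np.float64(-0.0), np.float64(0.005), np.float64(0.065), np.float64(0.038)]
```

Emit:
send_rows(
  plan=[
    [[0, 0, 0, -0.15, 1]],
  ],
)

```text
time_s: 25.0
position: [0.5672, -0.0296, 0.1102]
tcp_rot: [[0.254, 0.967, 0.002], [0.967, -0.254, 0.0], [0.001, 0.001, -1.0]]
force: [-1.9, 3.5, 9.4]
opening: 0.157
```

```bash
python3 m.py
```

```text
t 25.15 F [-1.06  3.31 10.07] M [0.57  0.113 0.056] yaw -14.69 op 0.1579 z 0.11018 Mz: [np.float64(0.06), np.float64(0.09), np.float64(0.057), np.float64(0.019)]
```

```bash
python3 m.py
```

```text
t 25.3 F [-0.5   3.38 10.53] M [0.549 0.117 0.052] yaw -14.67 op 0.1596 z 0.11018 Mz: [np.float64(0.019), np.float64(0.104), np.float64(0.015), np.float64(0.071)]
```

A persistent rise with a slight yaw lag suggests the stop is starting. I'll take a smaller step.

Emit:
send_rows(
  plan=[
    [[0, 0, 0, -0.06, 1]],
  ],
)

```text
time_s: 25.4
position: [0.5672, -0.0295, 0.1102]
tcp_rot: [[0.259, 0.966, 0.002], [0.966, -0.259, 0.0], [0.001, 0.002, -1.0]]
force: [0.1, 2.9, 10.3]
opening: 0.158
```

```bash
python3 m.py;python3 m.py
```

```text
t 25.55 F [-0.24  3.2  10.31] M [0.598 0.093 0.103] yaw -15.01 op 0.1577 z 0.11017 Mz: [np.float64(0.08), np.float64(0.11), np.float64(0.138), np.float64(0.082)]
t 25.7 F [-0.5   3.45 10.3 ] M [0.57  0.128 0.081] yaw -15.0 op 0.1581 z 0.11017 Mz: [np.float64(0.082), np.float64(0.086), np.float64(0.102), np.float64(0.052)]
```

Emit:
send_rows(
  plan=[
    [[0, 0, 0, -0.05, 1]],
  ],
)

```text
time_s: 25.8
position: [0.5672, -0.0295, 0.1102]
tcp_rot: [[0.264, 0.965, 0.002], [0.965, -0.264, 0.0], [0.001, 0.002, -1.0]]
force: [-1.0, 3.7, 10.1]
opening: 0.158
```

```bash
python3 m.py;python3 m.py
```

```text
t 25.95 F [-0.39  3.53  9.76] M [0.618 0.121 0.091] yaw -15.29 op 0.1597 z 0.11018 Mz: [np.float64(0.084), np.float64(0.101), np.float64(0.087), np.float64(0.093)]
t 26.1 F [-0.13  3.38 10.29] M [0.63  0.117 0.101] yaw -15.28 op 0.1593 z 0.11018 Mz: [np.float64(0.093), np.float64(0.144), np.float64(0.088), np.float64(0.08)]
```

Emit:
send_rows(
  plan=[
    [[0, 0, 0, -0.06, 1]],
  ],
)

```text
time_s: 26.2
position: [0.5673, -0.0295, 0.1102]
tcp_rot: [[0.269, 0.963, 0.002], [0.963, -0.269, 0.0], [0.001, 0.002, -1.0]]
force: [-0.2, 2.7, 10.1]
opening: 0.154
```

```bash
python3 m.py;python3 m.py
```

```text
t 26.35 F [ 0.07  3.49 10.07] M [0.599 0.079 0.122] yaw -15.63 op 0.1563 z 0.11018 Mz: [np.float64(0.158), np.float64(0.12), np.float64(0.119), np.float64(0.091)]
t 26.5 F [-0.26  3.54 10.27] M [0.62  0.097 0.133] yaw -15.62 op 0.158 z 0.11017 Mz: [np.float64(0.091), np.float64(0.158), np.float64(0.13), np.float64(0.153)]
```

The moment has risen steadily to about 0.13 N·m (roughly 8 N at the key), so this is the stop. I'll ease the twist off, then let the handle rise slowly.

Emit:
send_rows(
  plan=[
    [[0, 0, 0, 0.08, 1], [0, 0, 0, 0.07, 1], [0, 0, 0, 0, 1]],
  ],
)

```text
time_s: 26.8
position: [0.5672, -0.0295, 0.1102]
tcp_rot: [[0.255, 0.967, 0.002], [0.967, -0.255, 0.0], [0.001, 0.001, -1.0]]
force: [0.2, 2.9, 9.9]
opening: 0.156
```

```bash
python3 m.py;python3 m.py
```

```text
t 26.95 F [-0.37  2.69 10.09] M [0.6   0.084 0.068] yaw -14.78 op 0.157 z 0.11017 Mz: [np.float64(0.059), np.float64(0.057), np.float64(0.088), np.float64(0.067)]
t 27.1 F [-0.32  3.22 10.62] M [0.612 0.106 0.039] yaw -14.78 op 0.1587 z 0.11017 Mz: [np.float64(0.067), np.float64(0.029), np.float64(0.031), np.float64(0.03)]
```

Moment eased to about 0.05. Raising.

Emit:
send_rows(
  plan=[
    [[0, 0, 0.02, 0, 1], [0, 0, 0.02, 0, 1], [0, 0, 0.02, 0, 1], [0, 0, 0.02, 0, 1], [0, 0, 0.02, 0, 1], [0, 0, 0.02, 0, 1], [0, 0, 0, 0, 1]],
  ],
)

```text
time_s: 27.8
position: [0.5672, -0.0296, 0.1132]
tcp_rot: [[0.255, 0.967, 0.001], [0.967, -0.255, 0.0], [0.001, 0.001, -1.0]]
force: [-0.8, 2.0, 6.6]
opening: 0.163
```

```bash
python3 m.py
```

```text
t 27.95 F [0.15 2.9  6.54] M [ 0.572 -0.084  0.064] yaw -14.79 op 0.1585 z 0.11317 Mz: [np.float64(0.049), np.float64(0.044), np.float64(0.084), np.float64(0.077)]
```

Emit:
send_rows(
  plan=[
    [[0, 0, 0.02, 0, 1], [0, 0, 0.02, 0, 1], [0, 0, 0.02, 0, 1], [0, 0, 0.02, 0, 1], [0, 0, 0.02, 0, 1], [0, 0, 0, 0, 1]],
  ],
)

```text
time_s: 28.55
position: [0.5671, -0.0296, 0.1157]
tcp_rot: [[0.255, 0.967, 0.001], [0.967, -0.255, 0.0], [0.001, 0.001, -1.0]]
force: [2.1, 4.3, 3.1]
opening: 0.154
```

```bash
python3 m.py
```

```text
t 28.7 F [2.42 4.23 3.74] M [ 0.888 -0.524  0.049] yaw -14.8 op 0.1581 z 0.11567 Mz: [np.float64(0.005), np.float64(0.09), np.float64(0.087), np.float64(0.015)]
```

Emit:
send_rows(
  plan=[
    [[0, 0, 0.02, 0, 1], [0, 0, 0.02, 0, 1], [0, 0, 0, 0, 1]],
  ],
)

```text
time_s: 29.0
position: [0.5671, -0.0296, 0.1167]
tcp_rot: [[0.255, 0.967, 0.001], [0.967, -0.255, 0.0], [0.001, 0.001, -1.0]]
force: [2.9, 4.3, 2.8]
opening: 0.158
```

```bash
python3 m.py
```

```text
t 29.15 F [2.54 4.3  3.02] M [ 0.888 -0.57   0.062] yaw -14.8 op 0.1575 z 0.11672 Mz: [np.float64(0.086), np.float64(0.039), np.float64(0.098), np.float64(0.024)]
```

Emit:
send_rows(
  plan=[
    [[0, 0, 0.02, 0, 1], [0, 0, 0, 0, 1]],
  ],
)

```text
time_s: 29.35
position: [0.5671, -0.0297, 0.1172]
tcp_rot: [[0.255, 0.967, 0.001], [0.967, -0.255, 0.0], [0.001, 0.001, -1.0]]
force: [2.1, 4.5, 2.0]
opening: 0.163
```

```bash
python3 m.py
```

```text
t 29.5 F [2.75 4.36 1.83] M [ 0.864 -0.594  0.07 ] yaw -14.8 op 0.1595 z 0.11724 Mz: [np.float64(0.042), np.float64(0.105), np.float64(0.054), np.float64(0.08)]
```

Emit:
send_rows(
  plan=[
    [[0, 0, 0.01, 0, 1], [0, 0, 0, 0, 1]],
  ],
)

```text
time_s: 29.7
position: [0.567, -0.0297, 0.1174]
tcp_rot: [[0.255, 0.967, 0.001], [0.967, -0.255, 0.0], [0.001, 0.001, -1.0]]
force: [3.8, 4.5, 2.1]
opening: 0.155
```

```bash
python3 m.py
```

```text
t 29.85 F [2.97 4.24 1.86] M [ 0.883 -0.637  0.046] yaw -14.8 op 0.1581 z 0.11745 Mz: [np.float64(0.073), np.float64(0.012), np.float64(0.038), np.float64(0.059)]
```

It is back at the starting height with the starting force. I'll open gently and wait for it to spring up fully.

Emit:
send_rows(
  plan=[
    [[0, 0, 0, 0, 0.6], [0, 0, 0, 0, 0.5], [0, 0, 0, 0, 0.4], [0, 0, 0, 0, 0.3], [0, 0, 0, 0, 0.3], [0, 0, 0, 0, 0.3], [0, 0, 0, 0, 0.3]],
  ],
)

```text
time_s: 30.55
position: [0.5666, -0.0299, 0.1177]
tcp_rot: [[0.255, 0.967, -0.0], [0.967, -0.255, -0.0], [-0.0, -0.0, -1.0]]
force: [0.1, 0.2, 0.4]
opening: 0.348
```

```bash
python3 m.py; python3 -c "
from h import *
cv2.imwrite('pics/w5.png',imaging.capture('wrist')['img'])"
```

```text
t 30.7 F [0.07 0.15 0.45] M [-0.039 -0.081 -0.014] yaw -14.78 op 0.3482 z 0.1177 Mz: [np.float64(-0.022), np.float64(-0.019), np.float64(-0.011), np.float64(-0.005)]
```

View pics/w5.png

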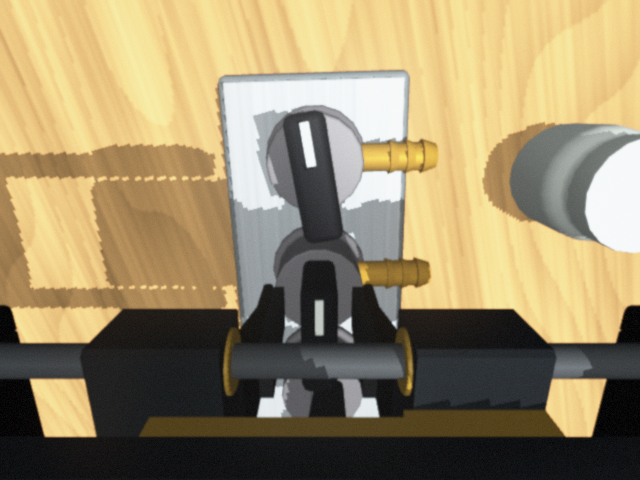

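The bar, at pixel (318,320), stands free between the open fingers and in line with the row. I'll rise straight up.

Emit:
send_rows(
  plan=[
    [[0, 0, 0.2, 0, 0.3], [0, 0, 0.4, 0, 0.3], [0, 0, 0.4, 0, 0.3], [0, 0, 0.4, 0, 0.3], [0, 0, 0.6, 0, 0.3], [0, 0, 0.6, 0, 0.3], [0, 0, 0.6, 0, 0.3], [0, 0, 0.8, 0, 0.3], [0, 0, 0, 0, 0.3], [0, 0, 0, 0, 0.3]],
  ],
)

```text
time_s: 31.75
position: [0.5668, -0.0299, 0.2387]
tcp_rot: [[0.255, 0.967, 0.002], [0.967, -0.255, -0.0], [0.0, 0.002, -1.0]]
force: [0.6, 0.7, -0.4]
opening: 0.345
```

```bash
cat > fin.py <<'E'
from h import *
from fit import sil
s=st(); d=imaging.capture('wrist'); cv2.imwrite('pics/w6.png',d['img'])
T=np.eye(4);T[:3,:3]=s['tcp_rot'];T[:3,3]=s['position'];P=T@np.array(d['T_tool_cam'])
ds=imaging.capture('side')
for n,img,Q,K in[('w',d['img'],P,d['mtx']),('s',ds['img'],np.array(ds['pose']),ds['mtx'])]:
    big=cv2.resize(img,None,fx=4,fy=4,interpolation=cv2.INTER_CUBIC)
    for zb,col in[(.097,(0,0,255)),(.091,(0,255,0))]:
        m,u=sil([.567,-.0299,np.radians(-14.8)],Q,K,sc=4,zb=zb)
        cn,_=cv2.findContours(m,0,1); cv2.drawContours(big,cn,-1,col,1)
    c=u.mean(0)*4; x,y=int(c[0]),int(c[1]); v=big[max(0,y-250):y+250,max(0,x-330):x+330]; cv2.imwrite(f'pics/f_{n}.png',v)
for t in ['reagent','beaker','tub']: print(t,[np.round(r['at'],4) for r in mark_of('side',t)][:1])
E
python3 fin.py
```

```text
axis [ 0.56806062 -0.03023653] yaw -13.735463169304138 rms 0.0017783964788770864
t 31.75 p [ 0.5668 -0.0299  0.2387] yawY -14.78 F [ 0.58  0.71 -0.36] M [ 0.03 -0.1  -0.01] open 0.345
reagent [array([ 0.6011,  0.1517, -0.0009])]
beaker [array([ 0.5558, -0.2933,  0.0006])]
tub [array([ 0.7292, -0.0262,  0.0011])]
```

View pics/f_w.png

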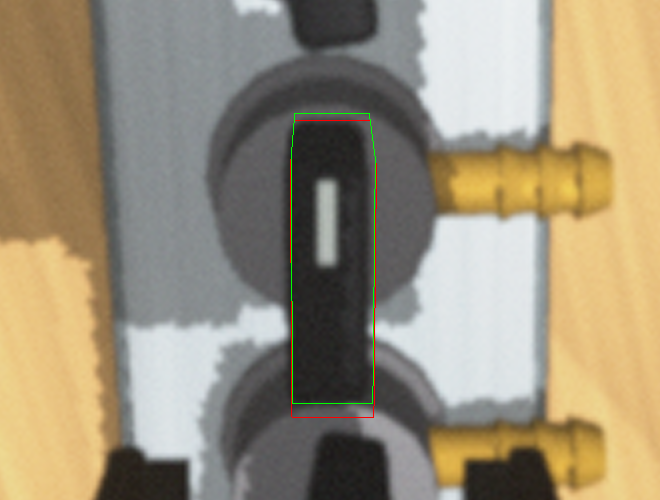

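View pics/f_s.png

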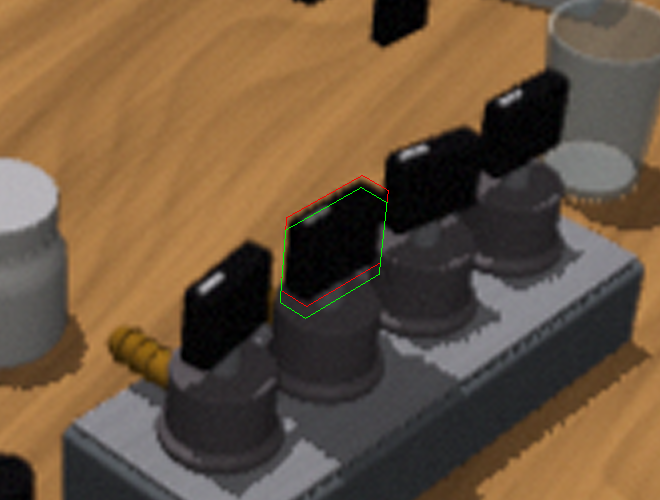

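The handle is up: its underside matches the red (up) outline in the side view. The bystanders haven't moved. Handing in.

```bash
python3 -c "
from h import *
st(); print(bot.hand_in())"
```

```text
t 32.0 p [ 0.566  -0.0297  0.2366] yawY -14.79 F [ 0.35  0.07 -0.04] M [-0.02 -0.11 -0.01] open 0.347
the job is handed in; nothing more can be done
None
```

The open tap was the second from the left in the top view, at about (0.567, -0.030). It is now shut and the job is handed in at 32 s; no verdict was reported.

**What I did:**
- **Press:** I gripped the bar by its flat faces and pressed it about 7.5 mm. The upward force reached about 10 N and I never felt the floor.
- **Turn:** I turned it clockwise about 70°, going in small steps near the end. The moment about the axis rose from about 0.01 to 0.13 N·m, which is roughly 8 N at the key, and I took that as the stop.
- **Release:** I backed off about 0.015 rad, let the handle rise over its full travel and opened the gripper. I then lifted straight up to z = 0.24 m.

**Last checks:**
- **Handle:** the force readings returned to zero. The bar lies along the row, and in the side view its underside matches the "up" position. The wrist view was ambiguous about height, fitting up and half-pressed about equally.
- **Surroundings:** the bottle, beaker and jar were re-measured within about 4 mm of their start, which is the detector's accuracy. The neighbouring taps look untouched in the pictures, but I did not re-measure their angles.
- **Disagreement:** the measured spring force ran about 1 to 1.5 N below the stated spring.

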